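# Index the specimen carriage under the inspection camera

## Robot

A 6-joint arm with a two-finger parallel gripper is mounted at the origin on the work surface. World frame = base frame: x ahead of the robot, y to its left, z up, the work surface at z = 0. Lengths are in mm, angles in rad, forces in N, time in s.
With the tool pointing down it reaches from about 300 to 775 mm from the base axis. Payload 14.6 kg.
Tool frame: the origin (TCP) lies midway between the tips of the shut fingers; the grasp point (between the pads) lies 19 mm behind it (manip.hold_point_z is the distance from the TCP to the grasp point, in mm); z points along the fingers, y is the direction in which the jaws open and shut (so a half turn about z gives the same grasp; the last joint's range is limited). The gripper opens to 94 mm and grips with 3 to 60 N. Pads are 16 mm wide; open, the fingers measure 119 mm over their backs; the gripper's body (75 mm by 177 mm) begins 78 mm behind the grasp point.
Start: joints at [-1.256, 0.3, 1.521, -0, 1.321, -0.067], TCP at [204.918, -510.39, 205.446] pointing down, gripper open.
Joint ranges: [-3.03, 3.03], [-0.79, 2.21], [0.23, 2.52], [-1.04, 4.18], [0, 3.07], [-2.55, 2.55]. Speed limits (rad/s): [2.22, 2.22, 2.57, 3.14, 3.14, 3.14].

## Interface

Orientations are given as [roll, pitch, yaw] about the fixed x, y, z axes, in that order (R = Rz(yaw) Ry(pitch) Rx(roll)).
In Python, from cell import manip gives the robot as it stands.
- The arm moves only by the shell command python3 -m crank 'ROWS' [OPENING] [FORCE]. ROWS is JSON, a list of rows, each an object with "offset": the shift along the world's x, y, z in m, a list of three; "spin": the turn about the world's z in degrees. In form: [{"offset": [dx, dy, dz], "spin": spin}, ...]. A call has exactly 8 rows; each row is the pose to reach, as a shift and turn from the pose measured when the call began; what a row does not reach only later rows make up. A row lasts 1/12 s, in which the tool goes at most 41.7 mm and 7.16 degrees, less where a joint would pass 70% of its speed; a pose out of reach is approached as far as the arm can. A call with a gripper value outside its range is refused whole. OPENING is the opening, from 0 (shut) to 1 (fully open), set as the call begins (- or left out, the last holds). The fingers move at their own pace and stop on an object; FORCE is the grip in N (left out, the last holds). Time passes only in rows, so rows that repeat a pose let the fingers close, or fill a call up. It gives the time, the measured TCP pose, the force and the opening at its end, in the units of the state.
- manip.read_state(): the state, without advancing time (a new reading comes with each control period).
- manip.camera(name): name is "side" or "top"; returns a dict with "pixels" (420x560x3 uint8, red, green, blue), "fx", "fy", "cx", "cy" (pixels), "k1" (the pictures are not rectified: a ray, as slopes to the right and down, at radius r is drawn at 1 + k1 r^2 times it, then the intrinsics apply), "extrinsics" (4x4, takes a point from world to camera coordinates). Camera axes: x right, y down, z forward; pixel columns grow to the right and rows downward; lengths in mm; the calibration is good to about 2 mm. A picture is of the moment at which its call begins. There is no depth.
- manip.sign_off(): hands the job in, once; it reports no verdict.
Trained networks look in a picture, given as the dict that the camera call returned (one of the last four; its "shot" number tells which), for a name from the list of things; names that differ only in an ending like _2 or _b are one class to them, and where a whole thing is asked for, a point or a joint stands for the part that bears it (a point fixed in the world has none). Each returns a list of dicts, best first, with "conf" (0 to 1); they miss things now and then, are a little off and sometimes report something else, mostly with a low value. They report only what shows in the picture. A call takes as long as a camera call.
- manip.search_frame(picture, name): "location" ([x, y, z] in mm, in world coordinates, good to about 4 mm: the middle of the surface that is visible of it).
- manip.masks_of(picture, name): "mask" (420x560 bool, what is visible of it).
The state is a dict: "clock": time; "joints": joint angles; "qd": joint speeds; "effort": joint torques, N m; "eef_pos": TCP position; "eef_rot": TCP orientation; "wrist_force": force on the tool from outside, world axes, zero at the start; "moment": the same for the moment, N m; "finger_gap": finger opening in mm.
Only numpy, scipy, OpenCV 4.12 (cv2) and the standard library are available. Lean on these libraries where they do the work, as an engineer would, in place of code of your own. Each camera call takes 0.05 s, during which the arm holds its last target. There are 200 camera calls.

## Task

Push the grey specimen carriage along its rail with the fingertips until its spring plunger drops into the notch below the camera lens and stays there; then press the capture button all the way down and let it come up again. Only push and press: do not touch the polished specimen on the carriage, bump the camera stand or pull up the plunger knob, do not press the button before the carriage has clicked in, and leave the other things on the desk where they are.

Things in the scene. Friction and masses are not known exactly. Their poses are not given: they have to be found in the camera images.
- rail: aluminium rail, 110 mm wide (its x), 400 mm long (its y), fixed to the desk. Origin: centre of its underside, on the desk. The carriage is pushed along the rail's +y. Base plate 12 mm high; steel guide bars up to 26 mm high; low stop at the +y end.
- carriage (a joint): place along the rail's +y, 0 to 0.19 m, of the grey block: 100 mm wide, 170 long, underside 30 and top 65 mm above the desk. Friction 1.5 N; it stays where left. Climbing the 9 mm hump takes 5 to 6 N; past its crest, 6.5 mm before the notch, it jumps ahead and the push falls to nothing; leaving the notch would take 14 to 19 N. Humps are alike on both sides: if overshot, it can be pushed back.
- push_face (a point): centre of the carriage's rear (rail -y) end face, which is 100 mm wide and 35 mm high, upright, facing the rail's -y, 47.5 mm above the desk. Push here, towards the rail's +y. The rail behind it is open.
- specimen_top (a point): centre of the top of the mounted specimen on the carriage: a brown disc 30 mm in diameter, 18 mm high, top 87 mm above the desk, 115 mm ahead (rail +y) of the push face. Must not be touched.
- plunger (a joint): height of the sprung roller plunger in the carriage, m: about -0.0005 while it rides on the flat steel strip of the rail, about +0.002 on the crest of the hump before the notch, about -0.004 when dropped into the notch. Above +0.006 it is being pulled up by its knob.
- knob_top (a point): top of the plunger's black knob, 16 mm in diameter, on the carriage's top beside the specimen, 89 mm above the desk while the plunger is at 0. 115 mm ahead (rail +y) of the push face. Leave alone.
- lens (a point): centre of the lower end of the camera lens, a black tube 36 mm in diameter, 170 mm above the desk, hung from a post on the rail's far (+x) side. The notch lies under it only roughly: with the plunger in the notch the specimen's centre is within 10 mm of the lens axis along the rail, so the notch has to be felt.
- capture_top (a point): centre of the top face of the capture button, a grey round cap 28 mm in diameter in a white housing on the desk to the left of the rail; pressed straight down.
- capture (a joint): travel of the capture button, m: 0 up, 0.006 fully down (about 5 N); springs back.
- specimen: the mounted specimen itself (see specimen_top), origin at the centre of its underside.
- camera_stand: the camera's stand. Origin on the desk: the lens axis is 15 mm on its +x side; its base plate (130 x 150 mm, 18 mm high) and post (24 mm thick, 273 mm high) stand 90 to 220 mm on the +x side; the camera head reaches 285 mm high.
- puck_a: loose brown specimen disc, 30 mm in diameter, 20 mm high, standing on the robot's side of the rail; origin at its underside. Bystander.
- puck_b: another such disc. Bystander.
- cup: clear plastic cup, 60 mm in diameter, 70 mm high; origin at its underside. Bystander.
- brush: small brush, 170 mm long. Bystander.
- slide_box: wooden slide box, 85 x 100 x 35 mm; origin at its underside. Bystander.
- mouse: black computer mouse, 105 x 60 x 30 mm. Bystander.
- bottle: white bottle, 48 mm in diameter, 110 mm high; origin at its underside. Bystander.

How it is judged (in metres and radians):
On the way, in this order (a step that is already met when the one before it is completed fails the run):
1. the plunger has dropped into the notch and the carriage rests there (value of joint plunger below -0.002 m and velocity of joint carriage between -0.01 and 0.01 m/s), for 0.2 s.
2. the capture button is pressed fully down (value of joint capture above 0.0045 m), for 0.05 s.
At the end, for the whole second after the job is handed in: The carriage rests with its plunger dropped at least 2 mm into the notch, the specimen within 13 mm of the lens axis along the rail, and the capture button is up again after a full press (value of joint plunger below -0.002 m and y of specimen_top in the frame of lens between -0.013 and 0.013 m and velocity of joint carriage between -0.005 and 0.005 m/s and value of joint capture below 0.0015 m); the robot touches nothing.
It fails at once if the capture button is pressed (over 3 mm) while the plunger is not in the notch (value of joint capture above 0.003 m and value of joint plunger above -0.0015 m).
It fails at once if the plunger knob is pulled up (value of joint plunger above 0.006 m).
It fails at once if the polished specimen is touched (contact force between anything else and specimen above 0.3 N).
It fails at once if the camera stand is struck (contact force between anything else and camera_stand above 2 N).
It fails at once if another thing on the desk is lifted, carried or shifted by more than 20 mm (distance of any of puck_a, puck_b, cup, brush, slide_box, mouse, bottle from where it was at the start of the episode above 0.02 m).
It also fails if it takes over 58 s, if anything falls off the work surface, if the arm or the gripper's body presses on something with over 40 N, if the wrist force passes 120 N, or if a joint passes its speed limit or range.

## Working session

There is one attempt and no reset: what is moved stays moved. The work goes in short steps, Python scripts to look and compute and a shell command to move; the robot and the scene stay as the last step left them, time stands still between calls to the robot, and variables do not carry over. Pictures are saved under pics/ and viewed, about 8 in all and at most 12, crops included, and the job is handed in when it is done.

```bash
ls; mkdir -p pics
python3 - <<'E'
from cell import manip
import cv2,numpy as np
s=manip.read_state();print(s)
for n in("top","side"):
    p=manip.camera(n);cv2.imwrite(f"pics/{n}1.png",p["pixels"][:,:,::-1])
    print(n,p["fx"],p["fy"],p["cx"],p["cy"],p["k1"],np.round(p["extrinsics"],4).tolist())
    for k in["rail","carriage","push_face","specimen_top","knob_top","lens","capture_top","camera_stand","puck_a","cup","brush","slide_box","mouse","bottle"]:
        print(k,[(np.round(d["location"]).tolist(),round(d["conf"],2)) for d in manip.search_frame(p,k)[:3]])
E
```

```text
pics
{'clock': 0.0, 'joints': array([-1.25558857e+00,  3.00477543e-01,  1.52158361e+00, -4.41197534e-05,
        1.32068598e+00, -6.65632330e-02]), 'qd': array([ 9.44708451e-05, -1.05609142e-03,  8.41745088e-04,  1.37640791e-03,
        3.99294866e-04, -7.43310267e-04]), 'effort': array([ 4.21532131e-04, -5.31811595e+01, -3.52739525e+01,  7.07983668e-02,
        2.43141095e-02, -1.27098001e-04]), 'eef_pos': array([ 204.83458688, -510.15233382,  204.88172526]), 'eef_rot': array([-3.14043789e+00, -3.41493397e-05,  3.81781912e-01]), 'wrist_force': array([ 0.11855331, -0.88391728,  0.72320674]), 'moment': array([0.02342839, 0.005945  , 0.02504017]), 'finger_gap': 94.00740510204547}
top 383.81560067069915 383.81560067069915 280.4636416951497 215.3316709329268 0.027209156079178995 [[0.0235, -0.9996, 0.017, -50.8697], [-0.9896, -0.0257, -0.1417, 530.7358], [0.1421, -0.0135, -0.9898, 1132.365], [0.0, 0.0, 0.0, 1.0]]
rail [([498.0, -71.0, 24.0], 0.95)]
carriage [([494.0, -114.0, 67.0], 0.72), ([439.0, 304.0, 22.0], 0.72)]
push_face [([494.0, -111.0, 64.0], 0.61)]
specimen_top [([490.0, -109.0
[... 774 characters left out ...]
33, -0.775, 319.0441], [0.5182, -0.5765, -0.6318, 933.8624], [0.0, 0.0, 0.0, 1.0]]
rail [([490.0, -30.0, 27.0], 0.97)]
carriage [([483.0, -79.0, 64.0], 0.8), ([605.0, -454.0, 18.0], 0.16)]
push_face [([480.0, -88.0, 66.0], 0.83)]
specimen_top [([479.0, -83.0, 69.0], 0.66)]
knob_top [([478.0, -86.0, 65.0], 0.42)]
lens [([640.0, 34.0, 129.0], 0.79), ([435.0, 312.0, 19.0], 0.63)]
capture_top []
camera_stand [([634.0, 37.0, 126.0], 0.89)]
puck_a [([604.0, -452.0, 18.0], 0.73), ([359.0, -132.0, 21.0], 0.52)]
cup [([557.0, 404.0, 48.0], 0.72)]
brush [([604.0, -454.0, 16.0], 0.56)]
slide_box []
mouse [([713.0, 340.0, 27.0], 0.61)]
bottle [([718.0, -327.0, 57.0], 0.62), ([505.0, -74.0, 85.0], 0.56)]
```

View pics/top1.png

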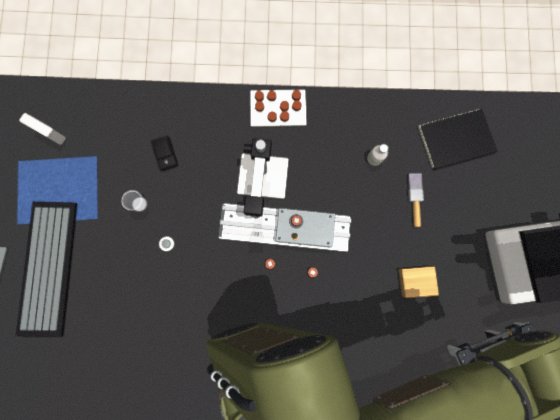

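View pics/side1.png

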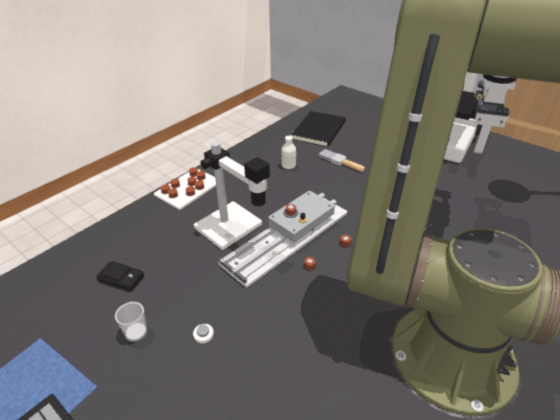

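The top view shows the rail at about (220–350, 205–250), the carriage at (275–335, 208–247), the specimen at (296,220), the knob at (295,236) and the button at (166,244). The camera head is at (255,205), with the pucks at (270,264) and (312,272). The side view agrees: carriage (302,217), lens end (258,198), button (203,333). The carriage's path behind its push face is open.

```bash
cat > h.py <<'E'
import numpy as np,cv2
def par(p):
    K=np.array([[p["fx"],0,p["cx"]],[0,p["fy"],p["cy"]],[0,0,1]]);return K,np.array([p["k1"],0,0,0,0.]),np.array(p["extrinsics"])
def ray(p,uv):
    K,d,E=par(p);n=cv2.undistortPoints(np.array(uv,float).reshape(-1,1,2),K,d).reshape(-1,2)
    R,t=E[:3,:3],E[:3,3];return -R.T@t,np.c_[n,np.ones(len(n))]@R
def plane(p,uv,z):
    o,r=ray(p,uv);return o+r*((z-o[2])/r[:,2])[:,None]
def tri(p,a,q,b):
    o1,r1=ray(p,a);o2,r2=ray(q,b);r1=r1[0];r2=r2[0]
    s=np.linalg.lstsq(np.c_[r1,-r2],o2-o1,rcond=None)[0];A=o1+s[0]*r1;B=o2+s[1]*r2
    return (A+B)/2,np.linalg.norm(A-B)
def proj(p,X):
    K,d,E=par(p);return cv2.projectPoints(np.array(X,float).reshape(-1,1,3),cv2.Rodrigues(E[:3,:3])[0],E[:3,3],K,d)[0].reshape(-1,2)
E
python3 - <<'E'
from cell import manip
from h import *
P={n:manip.camera(n) for n in("top","side")}
for n,p in P.items():
    for k,z in(("rail",12),("carriage",65),("specimen_top",87),("capture_top",20),("knob_top",89)):
        for d in manip.masks_of(p,k)[:2]:
            m=d["mask"];ys,xs=np.where(m)
            if len(xs)<5:continue
            c=cv2.minAreaRect(np.c_[xs,ys].astype(np.float32));b=cv2.boxPoints(c)
            print(n,k,round(d["conf"],2),len(xs),np.round(c[0]),np.round(b).tolist(),"W",np.round(plane(p,b,z)[:,:2]).tolist())
a=P["top"]["pixels"][190:262,205:365,::-1];cv2.imwrite("pics/topc.png",cv2.resize(a,None,fx=5,fy=5,interpolation=cv2.INTER_CUBIC))
a=P["side"]["pixels"][145:285,210:360,::-1];cv2.imwrite("pics/sidec.png",cv2.resize(a,None,fx=4,fy=4,interpolation=cv2.INTER_CUBIC))
b=np.hstack([cv2.resize(P["top"]["pixels"][230:258,152:180],(400,400),interpolation=2),cv2.resize(P["side"]["pixels"][318:348,188:218],(400,400),interpolation=2)]);cv2.imwrite("pics/btn.png",b[:,:,::-1])
E
```

```text
top rail 0.65 4209 [284. 227.] [[218.0, 240.0], [221.0, 203.0], [351.0, 214.0], [348.0, 251.0]] W [[454.0, 153.0], [570.0, 148.0], [545.0, -258.0], [430.0, -248.0]]
top carriage 0.73 1930 [305. 228.] [[275.0, 242.0], [279.0, 208.0], [335.0, 214.0], [332.0, 248.0]] W [[449.0, -24.0], [551.0, -31.0], [538.0, -201.0], [436.0, -191.0]]
top specimen_top 0.72 1912 [305. 228.] [[275.0, 242.0], [278.0, 208.0], [335.0, 214.0], [332.0, 247.0]] W [[447.0, -23.0], [547.0, -31.0], [534.0, -197.0], [435.0, -188.0]]
top specimen_top 0.31 1084 [418. 281.] [[398.0, 268.0], [436.0, 265.0], [438.0, 294.0], [400.0, 298.0]] W [[381.0, -377.0], [393.0, -487.0], [309.0, -491.0], [298.0, -382.0]]
top capture_top 0.4 50 [166. 244.] [[162.0, 240.0], [169.0, 240.0], [169.0, 247.0], [162.0, 247.0]] W [[449.0, 321.0], [450.0, 300.0], [428.0, 298.0], [428.0, 320.0]]
side rail 0.75 4610 [280. 235.] [[213.0, 257.0], [320.0, 177.0], [347.0, 214.0], [240.0, 293.0]] W [[593.0, 140.0], [591.0, -332.0], [421.0, -235.0], [453.0, 181.0]]
side carriage 0.91 1974 [301. 216.] [[264.0, 219.0], [319.0, 183.0], [339.0, 212.0], [284.0, 249.0]] W [[549.0, -14.0], [536.0, -247.0], [410.0, -170.0], [434.0, 38.0]]
side specimen_top 0.7 1881 [301. 215.] [[265.0, 220.0], [317.0, 182.0], [338.0, 210.0], [286.0, 248.0]] W [[528.0, 2.0], [526.0, -221.0], [404.0, -152.0], [417.0, 48.0]]
side capture_top 0.53 132 [202. 331.] [[196.0, 325.0], [208.0, 325.0], [208.0, 337.0], [196.0, 337.0]] W [[458.0, 313.0], [438.0, 295.0], [415.0, 316.0], [435.0, 333.0]]
```

View pics/topc.png

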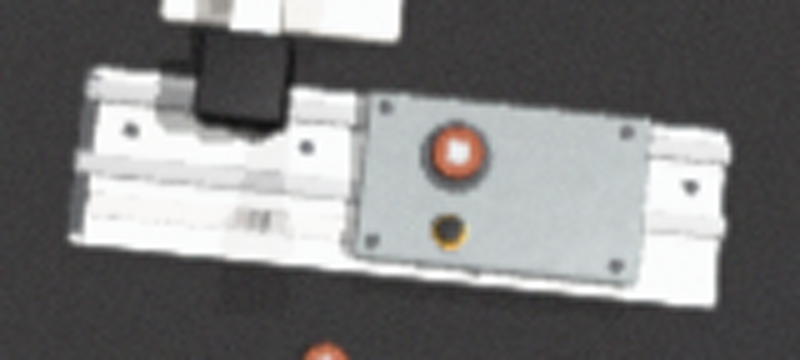

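View pics/sidec.png

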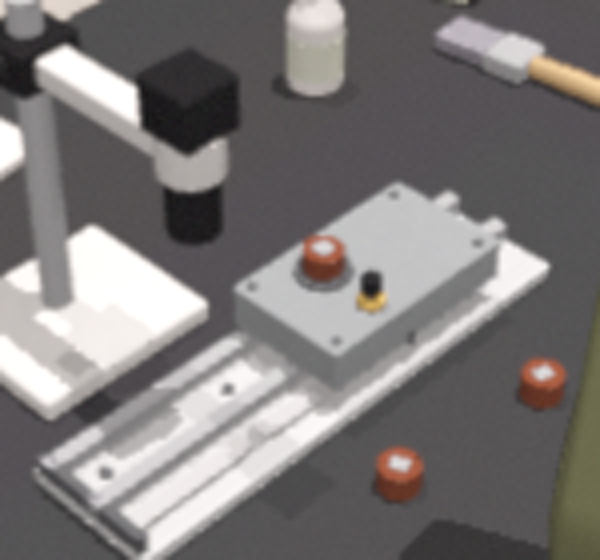

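View pics/btn.png

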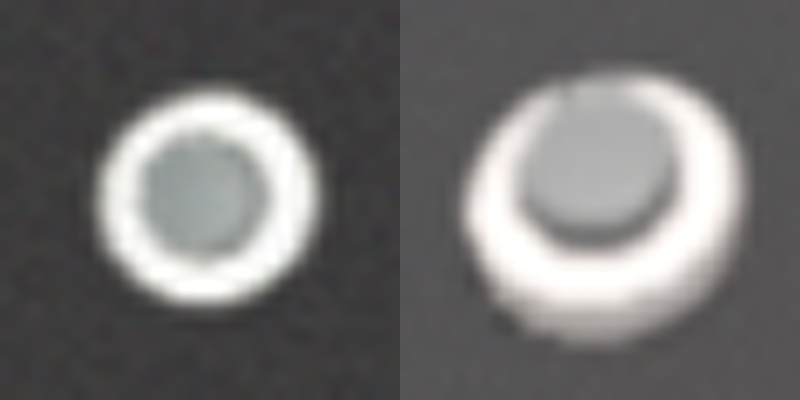

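The crops show the carriage's top holes at crop (386,107), (627,132), (616,265) and (372,241), the specimen at (458,152), and the rail's lower edge from (68,243) to (715,305). The lens's lower end is at side crop (194,226), and the button cap is at (203,195) in the top crop and (201,155) in the side crop.

Run:
```python
from cell import manip
from h import *
t=manip.camera("top");s=manip.camera("side")
T=lambda x:(np.array(x,float)+.5)/5-.5+[205,190]
S=lambda x:(np.array(x,float)+.5)/4-.5+[210,145]
h=plane(t,T([[386,107],[627,132],[616,265],[372,241]]),65)[:,:2];print("holes",h.round(1).tolist())
c=plane(t,T([[365,92],[650,120],[635,287],[352,253]]),65)[:,:2];print("corners",c.round(1).tolist(),c.mean(0))
d=(h[0]-h[1])+(h[3]-h[2]);print("yaw holes",np.degrees(np.arctan2(-d[0],d[1])))
r=plane(t,T([[68,243],[715,305]]),0)[:,:2];d=r[0]-r[1];print("yaw rail",np.degrees(np.arctan2(-d[0],d[1])),np.linalg.norm(d),r)
hs=plane(s,S([[252,287],[395,195],[477,243],[337,341]]),65)[:,:2];print("holes side",hs.round(1).tolist())
d=(hs[0]-hs[1])+(hs[3]-hs[2]);print("yaw side",np.degrees(np.arctan2(-d[0],d[1])))
print("spec",tri(t,T([[458,152]]),s,S([[323,246]])))
print("knob",tri(t,T([[448,229]]),s,S([[372,279]])))
print("hole3",tri(t,T([[616,265]]),s,S([[477,243]])),tri(t,T([[386,107]]),s,S([[252,287]])))
L=plane(s,S([[194,226]]),170)[0];print("lens",L)
b=tri(t,np.array([[203,195]])*28/400+[151.5,229.5],s,np.array([[201,155]])*30/400+[187.5,317.5]);print("btn",b)
```

```text
holes [[541.1, -41.0], [529.8, -185.2], [450.3, -179.1], [460.8, -34.6]]
corners [[549.9, -28.3], [537.4, -198.9], [437.6, -190.4], [453.5, -23.0]] [ 494.58149536 -110.14367847]
yaw holes -4.341403770138077
yaw rail -4.05418532268322 404.8419636702743 [[ 460.39976026  153.83754374]
 [ 431.77749375 -249.99135741]]
holes side [[539.1, -39.1], [527.6, -184.0], [449.3, -177.3], [459.8, -34.3]]
yaw side -4.369764086022317
spec (array([512.28554692, -83.15235188,  87.9223141 ]), np.float64(0.3526482089729062))
knob (array([466.71796029, -78.6186012 ,  86.26774374]), np.float64(1.0028666594492384))
hole3 (array([ 450.49676263, -179.29338161,   63.09030106]), np.float64(0.20658638288578757)) (array([541.37705975, -41.22294746,  62.35669417]), np.float64(0.4467037682422441))
lens [522.52741438  30.94197312 170.        ]
btn (array([440.0197472 , 309.63351575,  18.25692582]), np.float64(0.030606212210884776))
```

```bash
python3 -m crank '[{"offset":[0.02,0.02,0],"spin":5},{"offset":[0.045,0.045,0],"spin":11},{"offset":[0.07,0.07,0],"spin":17},{"offset":[0.095,0.095,0],"spin":23},{"offset":[0.12,0.12,0],"spin":29},{"offset":[0.145,0.145,0],"spin":35},{"offset":[0.165,0.165,0],"spin":40},{"offset":[0.18,0.18,0],"spin":44}]' 0 20
```

```text
clock: 2.87
eef_pos: [386.3, -328.6, 205.6]
eef_rot: [3.141, -0.0, 1.156]
wrist_force: [0.3, -0.5, -0.5]
finger_gap: 44.3
```

```bash
python3 -m crank '[{"offset":[0.02,0.02,0],"spin":4},{"offset":[0.045,0.044,0],"spin":9},{"offset":[0.07,0.068,0],"spin":14},{"offset":[0.09,0.087,0],"spin":18},{"offset":[0.0995,0.0965,-0.02],"spin":19.5},{"offset":[0.0995,0.0965,-0.05],"spin":19.5},{"offset":[0.0995,0.0965,-0.07],"spin":19.5},{"offset":[0.0995,0.0965,-0.08],"spin":19.5}]' 0 20
```

```text
clock: 3.53
eef_pos: [485.1, -231.3, 123.0]
eef_rot: [-3.139, -0.001, 1.497]
wrist_force: [-1.5, 0.1, -0.4]
finger_gap: 0.3
```

```bash
python3 -m crank '[{"offset":[0,0,-0.02],"spin":0},{"offset":[0,0,-0.04],"spin":0},{"offset":[0,0,-0.06],"spin":0},{"offset":[0,0,-0.07],"spin":0},{"offset":[0,0,-0.08],"spin":0},{"offset":[0,0,-0.083],"spin":0},{"offset":[0,0,-0.083],"spin":0},{"offset":[0,0,-0.083],"spin":0}]'
python3 - <<'E'
from cell import manip
import cv2,numpy as np
a=manip.camera("top")["pixels"][170:300,200:400,::-1];b=manip.camera("side")["pixels"][100:300,200:400,::-1]
cv2.imwrite("pics/pre.png",np.hstack([cv2.resize(a,(462,300),interpolation=2),cv2.resize(b,(300,300),interpolation=2)]))
E
```

```text
clock: 4.2
eef_pos: [485.5, -231.5, 40.9]
eef_rot: [-3.14, -0.001, 1.497]
wrist_force: [0.6, -0.5, 0.6]
finger_gap: 0.6
```

View pics/pre.png

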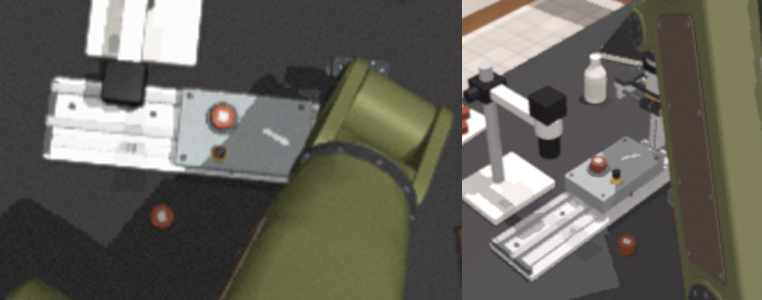

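Fingers are shut and behind the carriage, clear of the knob and specimen, in both views. Next is the push.

```bash
python3 -m crank '[{"offset":[0.001,0.012,0],"spin":0},{"offset":[0.0015,0.02,0],"spin":0},{"offset":[0.002,0.024,0],"spin":0},{"offset":[0.002,0.028,0],"spin":0},{"offset":[0.0025,0.032,0],"spin":0},{"offset":[0.0025,0.036,0],"spin":0},{"offset":[0.003,0.040,0],"spin":0},{"offset":[0.0035,0.045,0],"spin":0}]'
```

```text
clock: 4.97
eef_pos: [489.2, -186.7, 41.3]
eef_rot: [-3.141, -0.0, 1.497]
wrist_force: [-1.1, -5.2, 4.1]
finger_gap: 0.6
```

```bash
python3 -m crank '[{"offset":[0.0005,0.005,0],"spin":0},{"offset":[0.001,0.010,0],"spin":0},{"offset":[0.001,0.015,0],"spin":0},{"offset":[0.0015,0.020,0],"spin":0},{"offset":[0.002,0.025,0],"spin":0},{"offset":[0.002,0.030,0],"spin":0},{"offset":[0.0025,0.035,0],"spin":0},{"offset":[0.003,0.040,0],"spin":0}]'
```

```text
clock: 5.63
eef_pos: [492.2, -146.7, 41.3]
eef_rot: [-3.141, 0.0, 1.496]
wrist_force: [-0.6, -5.2, 0.7]
finger_gap: 0.7
```

```bash
python3 -m crank '[{"offset":[0.0005,0.004,0],"spin":0},{"offset":[0.0005,0.008,0],"spin":0},{"offset":[0.001,0.012,0],"spin":0},{"offset":[0.001,0.015,0],"spin":0},{"offset":[0.001,0.018,0],"spin":0},{"offset":[0.0015,0.020,0],"spin":0},{"offset":[0.0015,0.022,0],"spin":0},{"offset":[0.0015,0.022,0],"spin":0}]'
python3 - <<'E'
from cell import manip
import cv2,numpy as np
t=manip.camera("top");s=manip.camera("side")
print(manip.read_state()["wrist_force"])
a=t["pixels"][190:262,200:360,::-1];cv2.imwrite("pics/mid.png",np.vstack([cv2.resize(a,(667,300),interpolation=2),np.pad(cv2.resize(s["pixels"][160:280,200:350,::-1],(375,300),interpolation=2),((0,0),(0,292),(0,0)))]))
E
```

```text
clock: 6.3
eef_pos: [493.7, -124.2, 41.3]
eef_rot: [-3.141, 0.0, 1.497]
wrist_force: [0.4, 0.2, 0.3]
finger_gap: 0.4
[-0.46776928  0.57761585 -0.5989714 ]
```

View pics/mid.png

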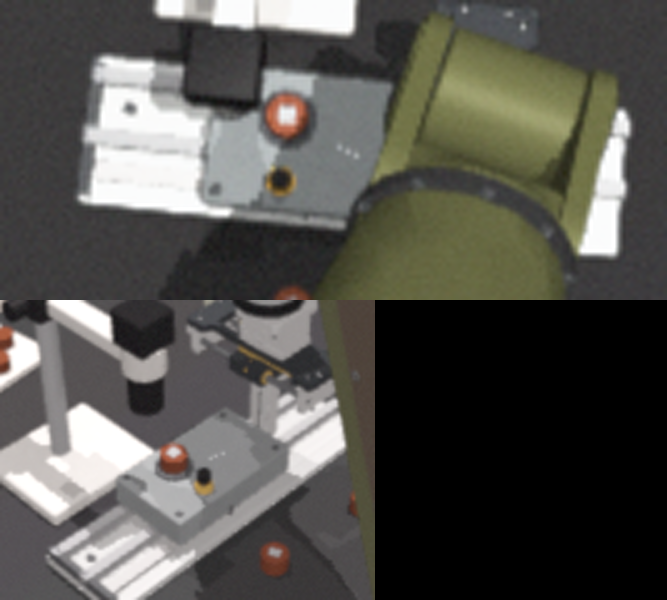

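Specimen at (288,116) in the upper half and at (174,453) in the lower half: the carriage has followed, and the force at rest is about 0. I'll work out what is left.

Run:
```python
from cell import manip
from h import *
t=manip.camera("top");s=manip.camera("side")
X,e=tri(t,[[200+288/4.169-.5,190+116/4.167-.5]],s,[[200+174/2.5-.5,160+153/2.5-.5]]);print(X,e)
u=np.array([.075,.997]);L=np.array([522.5,30.9]);print("spec to lens",(L-X[:2])@u, "tcp->spec",(X[:2]-manip.read_state()["eef_pos"][:2])@u)
```

```text
[518.3772019   -2.41030948  85.41961862] 0.3479114494735952
spec to lens 33.5195884093924 tcp->spec 123.55859547668256
```

```bash
python3 -m crank '[{"offset":[0.0002,0.002,0],"spin":0},{"offset":[0.0003,0.004,0],"spin":0},{"offset":[0.0005,0.006,0],"spin":0},{"offset":[0.0006,0.008,0],"spin":0},{"offset":[0.0008,0.010,0],"spin":0},{"offset":[0.0009,0.011,0],"spin":0},{"offset":[0.0009,0.012,0],"spin":0},{"offset":[0.0009,0.012,0],"spin":0}]'
```

```text
clock: 7.17
eef_pos: [494.4, -112.1, 41.2]
eef_rot: [-3.14, -0.0, 1.497]
wrist_force: [-0.1, -0.3, -0.1]
finger_gap: 0.2
```

```bash
python3 -m crank '[{"offset":[0.0001,0.0008,0],"spin":0},{"offset":[0.0001,0.0016,0],"spin":0},{"offset":[0.0002,0.0024,0],"spin":0},{"offset":[0.0002,0.0032,0],"spin":0},{"offset":[0.0003,0.004,0],"spin":0},{"offset":[0.0003,0.004,0],"spin":0},{"offset":[0.0003,0.004,0],"spin":0},{"offset":[0.0003,0.004,0],"spin":0}]'
```

```text
clock: 7.83
eef_pos: [494.8, -108.0, 41.2]
eef_rot: [-3.14, -0.0, 1.497]
wrist_force: [0.5, -1.4, 0.4]
finger_gap: 0.6
```

```bash
python3 -m crank '[{"offset":[0.0001,0.0008,0],"spin":0},{"offset":[0.0001,0.0016,0],"spin":0},{"offset":[0.0002,0.0024,0],"spin":0},{"offset":[0.0002,0.0032,0],"spin":0},{"offset":[0.0003,0.004,0],"spin":0},{"offset":[0.0003,0.004,0],"spin":0},{"offset":[0.0003,0.004,0],"spin":0},{"offset":[0.0003,0.004,0],"spin":0}]'
```

```text
clock: 8.5
eef_pos: [495.0, -104.2, 41.2]
eef_rot: [-3.14, -0.0, 1.496]
wrist_force: [-1.1, -5.2, 0.1]
finger_gap: 1.2
```

```bash
python3 -m crank '[{"offset":[0.0001,0.0007,0],"spin":0},{"offset":[0.0001,0.0014,0],"spin":0},{"offset":[0.0001,0.002,0],"spin":0},{"offset":[0.0002,0.0025,0],"spin":0},{"offset":[0.0002,0.003,0],"spin":0},{"offset":[0.0002,0.003,0],"spin":0},{"offset":[0.0002,0.003,0],"spin":0},{"offset":[0.0002,0.003,0],"spin":0}]'
```

```text
clock: 9.17
eef_pos: [495.3, -101.6, 41.2]
eef_rot: [-3.14, 0.0, 1.496]
wrist_force: [0.2, -5.5, -0.9]
finger_gap: 0.6
```

```bash
python3 -m crank '[{"offset":[0.0001,0.0007,0],"spin":0},{"offset":[0.0001,0.0014,0],"spin":0},{"offset":[0.0001,0.002,0],"spin":0},{"offset":[0.0002,0.0025,0],"spin":0},{"offset":[0.0002,0.003,0],"spin":0},{"offset":[0.0002,0.003,0],"spin":0},{"offset":[0.0002,0.003,0],"spin":0},{"offset":[0.0002,0.003,0],"spin":0}]'
```

```text
clock: 9.83
eef_pos: [495.5, -98.6, 41.2]
eef_rot: [-3.141, 0.001, 1.496]
wrist_force: [0.2, -4.4, -0.7]
finger_gap: 0.6
```

```bash
python3 -m crank '[{"offset":[0,0.0005,0],"spin":0},{"offset":[0.0001,0.001,0],"spin":0},{"offset":[0.0001,0.0015,0],"spin":0},{"offset":[0.0001,0.002,0],"spin":0},{"offset":[0.0001,0.002,0],"spin":0},{"offset":[0.0001,0.002,0],"spin":0},{"offset":[0.0001,0.002,0],"spin":0},{"offset":[0.0001,0.002,0],"spin":0}]'
```

```text
clock: 10.5
eef_pos: [495.6, -96.6, 41.2]
eef_rot: [-3.141, 0.0, 1.496]
wrist_force: [0.8, 0.4, -0.5]
finger_gap: 0.1
```

Force fell to zero, so it has probably jumped. I'll check the picture for a gap between finger and carriage.

Run:
```python
from cell import manip
import cv2,numpy as np
t=manip.camera("top");s=manip.camera("side")
print(manip.read_state()["wrist_force"])
a=t["pixels"][190:262,200:360,::-1];cv2.imwrite("pics/mid2.png",np.vstack([cv2.resize(a,(667,300),interpolation=2),np.pad(cv2.resize(s["pixels"][160:280,200:350,::-1],(375,300),interpolation=2),((0,0),(0,292),(0,0)))]))
```

```text
[ 0.07767771 -0.67661228 -0.34388652]
```

View pics/mid2.png

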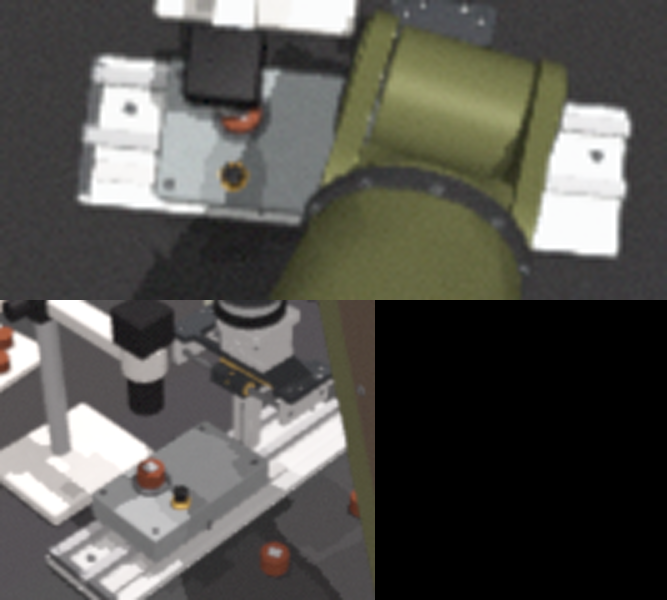

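Run:
```python
from cell import manip
from h import *
t=manip.camera("top");s=manip.camera("side")
u=np.array([.075,.997]);L=np.array([522.5,30.9])
T=lambda x:[[200+x[0]/4.169-.5,190+x[1]/4.167-.5]]
S=lambda x:[[200+x[0]/2.5-.5,160+(x[1]-300)/2.5-.5]]
for n,a,b,z in(("hole",(214,188),(168,184),65),("knob",(280,181),(233,176),87)):
    d=plane(t,T(b),z)-plane(t,T(a),z);print(n,d[0,:2]@u)
for n,a,b,z in(("specS",(174,453),(151,467),87),("knobS",(204,475),(181,491),87)):
    d=plane(s,S(b),z)-plane(s,S(a),z);print(n,d[0,:2]@u)
X=plane(s,S((151,467)),87)[0];print(X,"to lens",(L-X[:2])@u)
# finer: correlate carriage patch shift in current vs saved
old=cv2.imread("pics/mid.png");new=cv2.imread("pics/mid2.png")
for n,(x0,y0,x1,y1) in(("knob",(255,160,305,202)),("hole",(200,172,232,205)),("sideknob",(190,462,218,498)),("sidehole",(165,500,195,525))):
    r=cv2.matchTemplate(new[max(0,y0-20):y1+40,max(0,x0-80):x1+20],old[y0:y1,x0:x1],cv2.TM_CCOEFF_NORMED);_,v,_,m=cv2.minMaxLoc(r)
    print(n,v,m[0]-min(80,x0),m[1]-20)
print("tcp moved",27.6)
```

```text
hole 32.67349648266086
knob 32.868043625759256
specS 32.08667491642179
knobS 33.361569343735155
[520.84882315  30.91184348  87.        ] to lens 0.11203031182798098
knob 0.8068456649780273 -45 -5
hole 0.895500123500824 -46 -5
sideknob 0.9006646275520325 -23 17
sidehole 0.9890007376670837 -24 17
tcp moved 27.6
```

Carriage moved 32.8 mm against 27.6 mm of the finger, a jump of about 5.2 mm. The specimen is within about 1 mm of the lens axis. Now a gentle feel that it is held by the notch.

```bash
python3 -m crank '[{"offset":[0.0001,0.001,0],"spin":0},{"offset":[0.0001,0.002,0],"spin":0},{"offset":[0.0002,0.003,0],"spin":0},{"offset":[0.0003,0.004,0],"spin":0},{"offset":[0.0003,0.0045,0],"spin":0},{"offset":[0.0003,0.0045,0],"spin":0},{"offset":[0.0003,0.0045,0],"spin":0},{"offset":[0.0003,0.0045,0],"spin":0}]'
```

```text
clock: 11.37
eef_pos: [495.9, -92.2, 41.2]
eef_rot: [-3.141, 0.001, 1.496]
wrist_force: [0.1, -0.2, -0.5]
finger_gap: 0.7
```

```bash
python3 -m crank '[{"offset":[0,0.0002,0],"spin":0},{"offset":[0,0.0004,0],"spin":0},{"offset":[0,0.0006,0],"spin":0},{"offset":[0,0.0007,0],"spin":0},{"offset":[0.0001,0.0007,0],"spin":0},{"offset":[0.0001,0.0007,0],"spin":0},{"offset":[0.0001,0.0007,0],"spin":0},{"offset":[0.0001,0.0007,0],"spin":0}]'
```

```text
clock: 12.03
eef_pos: [496.0, -91.5, 41.2]
eef_rot: [-3.141, 0.001, 1.496]
wrist_force: [-0.7, -0.6, -0.0]
finger_gap: 0.5
```

```bash
python3 -m crank '[{"offset":[0,0.0002,0],"spin":0},{"offset":[0,0.0004,0],"spin":0},{"offset":[0,0.0006,0],"spin":0},{"offset":[0,0.0008,0],"spin":0},{"offset":[0.0001,0.0008,0],"spin":0},{"offset":[0.0001,0.0008,0],"spin":0},{"offset":[0.0001,0.0008,0],"spin":0},{"offset":[0.0001,0.0008,0],"spin":0}]'
```

```text
clock: 12.7
eef_pos: [496.0, -90.8, 41.2]
eef_rot: [-3.14, 0.001, 1.496]
wrist_force: [-2.2, -3.8, 0.9]
finger_gap: 0.2
```

Force rose to about 4 N within 0.7 mm of travel, so the notch holds the carriage. I'll back off, lift, and go round on the robot's side to the button.

```bash
python3 -m crank '[{"offset":[-0.001,-0.012,0],"spin":0},{"offset":[-0.002,-0.03,0],"spin":0},{"offset":[-0.004,-0.05,0],"spin":0},{"offset":[-0.005,-0.06,0.02],"spin":0},{"offset":[-0.01,-0.06,0.055],"spin":0},{"offset":[-0.03,-0.06,0.09],"spin":0},{"offset":[-0.055,-0.06,0.12],"spin":0},{"offset":[-0.08,-0.06,0.145],"spin":0}]'
```

```text
clock: 13.37
eef_pos: [415.2, -151.2, 188.1]
eef_rot: [3.141, 0.001, 1.497]
wrist_force: [0.0, -1.8, 1.5]
finger_gap: 0.3
```

```bash
python3 -m crank '[{"offset":[-0.012,0.01,0.02],"spin":0},{"offset":[-0.025,0.03,0.032],"spin":0},{"offset":[-0.035,0.06,0.035],"spin":0},{"offset":[-0.035,0.1,0.035],"spin":0},{"offset":[-0.035,0.14,0.035],"spin":0},{"offset":[-0.035,0.175,0.035],"spin":0},{"offset":[-0.035,0.205,0.035],"spin":0},{"offset":[-0.035,0.225,0.035],"spin":0}]'
```

```text
clock: 14.03
eef_pos: [380.0, 75.8, 223.4]
eef_rot: [3.141, -0.0, 1.498]
wrist_force: [-0.5, -0.6, 0.1]
finger_gap: 0.4
```

```bash
python3 -m crank '[{"offset":[0.0,0.025,0],"spin":0},{"offset":[0.005,0.06,0],"spin":0},{"offset":[0.015,0.098,0],"spin":0},{"offset":[0.03,0.135,0],"spin":0},{"offset":[0.042,0.17,0],"spin":0},{"offset":[0.052,0.2,0],"spin":0},{"offset":[0.058,0.222,-0.01],"spin":0},{"offset":[0.06,0.234,-0.025],"spin":0}]'
```

```text
clock: 14.7
eef_pos: [441.1, 312.1, 198.7]
eef_rot: [3.139, -0.002, 1.499]
wrist_force: [0.5, -1.2, -0.1]
finger_gap: 0.8
```

```bash
python3 -m crank '[{"offset":[0,0,-0.03],"spin":0},{"offset":[0,0,-0.06],"spin":0},{"offset":[0,0,-0.09],"spin":0},{"offset":[0,0,-0.12],"spin":0},{"offset":[0,0,-0.14],"spin":0},{"offset":[0,0,-0.15],"spin":0},{"offset":[0,0,-0.15],"spin":0},{"offset":[0,0,-0.15],"spin":0}]'
python3 - <<'E'
from cell import manip
import cv2,numpy as np
from h import *
t=manip.camera("top");s=manip.camera("side")
print("cap proj side",proj(s,[440,309.6,18.3]),"tcp",proj(s,manip.read_state()["eef_pos"]))
cv2.imwrite("pics/b.png",np.hstack([cv2.resize(s["pixels"][160:380,140:360,::-1],(440,440),interpolation=2),cv2.resize(t["pixels"][150:300,100:250,::-1],(340,440),interpolation=2)]))
E
```

```text
clock: 15.37
eef_pos: [441.6, 312.1, 49.3]
eef_rot: [3.139, -0.002, 1.499]
wrist_force: [0.4, 0.3, 0.8]
finger_gap: 0.8
cap proj side [[202.59691385 329.10942412]] tcp [[199.27160649 320.67977883]]
```

View pics/b.png

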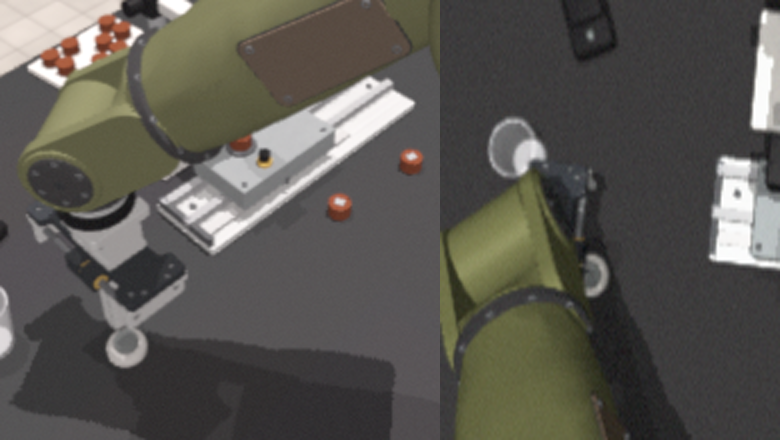

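The tip is right over the button, at (122,322) in the left half, and the carriage is unchanged, with its knob where it was. I'll centre and press.

```bash
python3 -m crank '[{"offset":[-0.0015,-0.0025,-0.005],"spin":0},{"offset":[-0.0015,-0.0025,-0.012],"spin":0},{"offset":[-0.0015,-0.0025,-0.02],"spin":0},{"offset":[-0.0015,-0.0025,-0.026],"spin":0},{"offset":[-0.0015,-0.0025,-0.03],"spin":0},{"offset":[-0.0015,-0.0025,-0.032],"spin":0},{"offset":[-0.0015,-0.0025,-0.032],"spin":0},{"offset":[-0.0015,-0.0025,-0.032],"spin":0}]'
```

```text
clock: 16.13
eef_pos: [440.3, 309.9, 18.3]
eef_rot: [3.138, -0.003, 1.499]
wrist_force: [-2.4, -0.9, 4.0]
finger_gap: 0.4
```

```bash
python3 -m crank '[{"offset":[0,0,-0.0007],"spin":0},{"offset":[0,0,-0.0014],"spin":0},{"offset":[0,0,-0.002],"spin":0},{"offset":[0,0,-0.002],"spin":0},{"offset":[0,0,-0.002],"spin":0},{"offset":[0,0,-0.002],"spin":0},{"offset":[0,0,-0.002],"spin":0},{"offset":[0,0,-0.002],"spin":0}]'
```

```text
clock: 16.8
eef_pos: [440.3, 309.9, 16.3]
eef_rot: [3.138, -0.003, 1.499]
wrist_force: [-2.1, -1.1, 5.1]
finger_gap: 0.4
```

```bash
python3 -m crank '[{"offset":[0,0,-0.0005],"spin":0},{"offset":[0,0,-0.001],"spin":0},{"offset":[0,0,-0.0015],"spin":0},{"offset":[0,0,-0.0015],"spin":0},{"offset":[0,0,-0.0015],"spin":0},{"offset":[0,0,-0.0015],"spin":0},{"offset":[0,0,-0.0015],"spin":0},{"offset":[0,0,-0.0015],"spin":0}]'
```

```text
clock: 17.47
eef_pos: [440.4, 310.0, 16.0]
eef_rot: [3.137, -0.003, 1.499]
wrist_force: [-8.5, -5.8, 20.9]
finger_gap: 0.6
```

A hard stop at z = 16.0 with 21 N. I'll come up in steps to find where the cap loses contact, which checks the stroke.

```bash
python3 -m crank '[{"offset":[0,0,0.001],"spin":0},{"offset":[0,0,0.002],"spin":0},{"offset":[0,0,0.003],"spin":0},{"offset":[0,0,0.003],"spin":0},{"offset":[0,0,0.003],"spin":0},{"offset":[0,0,0.003],"spin":0},{"offset":[0,0,0.003],"spin":0},{"offset":[0,0,0.003],"spin":0}]'
```

```text
clock: 18.13
eef_pos: [440.5, 310.0, 18.9]
eef_rot: [3.137, -0.003, 1.499]
wrist_force: [-0.7, -0.7, 3.4]
finger_gap: 0.6
```

```bash
python3 -m crank '[{"offset":[0,0,0.001],"spin":0},{"offset":[0,0,0.0015],"spin":0},{"offset":[0,0,0.0015],"spin":0},{"offset":[0,0,0.0015],"spin":0},{"offset":[0,0,0.0015],"spin":0},{"offset":[0,0,0.0015],"spin":0},{"offset":[0,0,0.0015],"spin":0},{"offset":[0,0,0.0015],"spin":0}]'
```

```text
clock: 18.8
eef_pos: [440.5, 310.0, 20.4]
eef_rot: [3.137, -0.003, 1.499]
wrist_force: [-0.2, -0.2, 2.3]
finger_gap: 0.3
```

```bash
python3 -m crank '[{"offset":[0,0,0.001],"spin":0},{"offset":[0,0,0.002],"spin":0},{"offset":[0,0,0.002],"spin":0},{"offset":[0,0,0.002],"spin":0},{"offset":[0,0,0.002],"spin":0},{"offset":[0,0,0.002],"spin":0},{"offset":[0,0,0.002],"spin":0},{"offset":[0,0,0.002],"spin":0}]'
```

```text
clock: 19.47
eef_pos: [440.5, 310.0, 22.4]
eef_rot: [3.137, -0.003, 1.499]
wrist_force: [0.1, -0.3, 1.0]
finger_gap: 0.5
```

Force fades at z of about 22–23, so the stroke was the full 6 mm or so and about 5 N. Now retreat.

```bash
python3 -m crank '[{"offset":[0,0,0.01],"spin":0},{"offset":[0,0,0.03],"spin":0},{"offset":[0,0,0.06],"spin":0},{"offset":[-0.005,0,0.09],"spin":0},{"offset":[-0.03,0,0.12],"spin":0},{"offset":[-0.06,0,0.14],"spin":0},{"offset":[-0.08,0,0.15],"spin":0},{"offset":[-0.08,0,0.15],"spin":0}]'
python3 - <<'E'
from cell import manip
import cv2,numpy as np
t=manip.camera("top");s=manip.camera("side")
print(manip.read_state()["wrist_force"])
cv2.imwrite("pics/end.png",np.hstack([s["pixels"][130:400,100:400,::-1],t["pixels"][80:350,90:450,::-1]]))
E
```

```text
clock: 20.13
eef_pos: [358.6, 310.6, 175.6]
eef_rot: [3.134, -0.006, 1.501]
wrist_force: [-0.2, -0.6, 0.5]
finger_gap: 0.4
[-0.39533295 -0.40670277  0.18219364]
```

View pics/end.png

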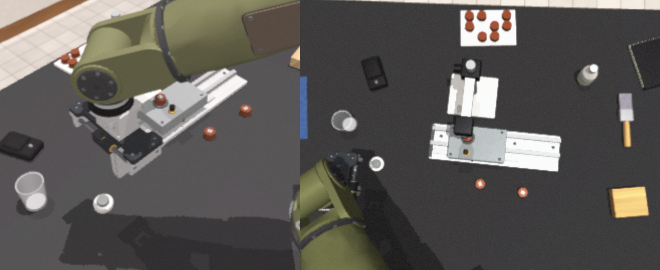

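The carriage is under the lens (knob at side (272,238), unchanged), the button is free, the bystanders are in place and the robot touches nothing.

```bash
python3 -c "
from cell import manip
print(manip.sign_off())"
```

```text
the job is handed in; nothing more can be done
None
```

The carriage clicked into the notch under the lens, the capture button was pressed fully down and came up again, and I handed the job in at about 20 s of the 58 s allowed. The hand-in gave no verdict.

- **Carriage:** I pushed it with the shut fingers. The push rose to about 5.5 N on the hump, then fell to zero. The pictures showed it had jumped about 5.2 mm ahead of the fingers. The specimen came within about 1 mm of my estimate of the lens axis. A light push of about 4 N afterwards met resistance within 0.7 mm, so the notch was holding it.
- **Button:** I pressed it to a hard stop at z = 16 mm, with 21 N at the stop. On the way up the force faded out at about 22–23 mm, which gives the full stroke of about 6 mm.
- **Last check:** The final pictures show the carriage unmoved since the click and the bystanders in place as far as I could see. The arm is clear, with no force on the wrist.
- **Disagreement:** My two-view measurement put the button's top at 18.3 mm, but contact showed it at about 22 mm. I relied on the contact reading.

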